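# Screw the fluff filter out of a washing machine's drain pump

### The job

Cleaning out the washing machine's drain pump: unscrew the filter from the pump by its wing grip (anticlockwise seen from above, several turns of the hand, re-gripping as you go), easing it round and up with the thread and never forcing the plastic thread by pulling, pressing or shoving. When you feel the last of the thread let go, keep hold, for the sprung valve underneath would push it out of your hand; draw it straight out and set it down gently, standing upright on its strainer foot inside the drip tray, then let go. Do not drop it, and leave the tray and the other things on the bench where they are.

Things in the scene. Friction and masses are not known exactly. Their poses are not given: they have to be found in the camera images.
- pump: Grey plastic drain pump on a steel bracket, fixed to the bench. Upright filter tube, 71 mm across, rim 100 mm above the bench. Origin: on the tube's axis at bench height, 29 mm below the seated filter's foot; z up. Motor reaches 150 mm along its x, below 90 mm; hose stubs 74 mm to either side. In the tube a sprung shut-off valve pushes the filter up with 3 to 6 N until 38 mm above its seat.
- filter: White plastic filter screwed into the pump's tube: flange 74 mm across, 6 mm thick, on a rubber ring; plug 56 mm, strainer 41 mm across. Origin: centre of the strainer's foot, 74 mm below the flange's underside; z up its axis. Right-hand two-start thread: rises 17 mm a turn, 1 mm of play, 0.3 to 0.6 N m to turn; lets go after more than one turn and less than two. 60-130 g.
- wing (a point): Centre of the top of the filter's wing grip, 104 mm above its foot and on its axis. The wing is an upright bar, 12 mm thick (along the filter's y), 50 mm long (along the filter's x), standing 24 mm above the flange's top face. Gripped with the TCP at this point the fingertips stay 5 mm clear of the flange.
- tray: Open steel drip tray, 180 x 150 mm (its x, y) and 28 mm high, walls and floor 4 mm, loose on the bench. Origin: centre of its underside.
- screwdriver: Red-handled screwdriver lying on the bench; not part of the job.
- detergent: White detergent bottle, 235 mm high, standing to one side; not part of the job.
- softener: Blue jar, 190 mm high, standing to one side; not part of the job.
- dish: Small steel bowl, 90 mm across, at the side; not part of the job.
- elbow: Black rubber hose elbow at the side; not part of the job.
Mind the look-alikes: they are no part of the job. What is shaped like the filter but green, red or yellow is not meant.

How it is judged (in metres and radians):
On the way, in this order (a step that is already met when the one before it is completed fails the run):
1. the filter is turned out of its thread and, still in the tube, held by the fingers (z of filter in the frame of pump above 0.0575 m and horizontal distance between filter and pump below 0.012 m and contact force between the fingers and filter above 1 N), for 0.05 s.
2. the filter is drawn wholly out above the tube, held upright by the fingers (z of filter in the frame of pump above 0.101 m and angle between filter's own z axis and vertical below 0.3 rad and contact force between the fingers and filter above 1 N), for 0.1 s.
At the end, for the whole second after the job is handed in: The filter stands at rest and upright (within 0.1 rad) on its foot on the floor of the drip tray, its foot's whole circle inside the walls, released (x of filter in the frame of tray between -0.068 and 0.068 m and y of filter in the frame of tray between -0.053 and 0.053 m and z of filter in the frame of tray between 0.001 and 0.008 m and angle between filter's own z axis and vertical below 0.1 rad and linear speed of filter below 0.02 m/s); the robot touches nothing.
It fails at once if the thread is forced (contact force between filter and pump above 45 N).
It fails at once if the filter is let go where it springs up or falls: out of its thread but still in or over the tube, or above the tray's floor ((z of filter in the frame of pump above 0.0575 m and horizontal distance between filter and pump below 0.045 m and contact force between the fingers and filter below 0.1 N) or (z of filter in the frame of tray above 0.014 m and horizontal distance between filter and pump above 0.045 m and contact force between the fingers and filter below 0.1 N)).
It fails at once if the filter is banged down in the tray (contact force between filter and tray above 35 N).
It fails at once if the tray is shoved or another thing on the bench is disturbed (distance of any of screwdriver, detergent, softener, dish, elbow, tray from where it was at the start of the episode above 0.03 m).
It also fails if it takes over 72 s, if anything falls off the work surface, if the arm or the gripper's body presses on something with over 40 N, if the wrist force passes 120 N, or if a joint passes its speed limit or range.

### The arm

A 6-joint arm with a two-finger parallel gripper is mounted at the origin on the work surface. World frame = base frame: x ahead of the robot, y to its left, z up, the work surface at z = 0. Lengths are in mm, angles in rad, forces in N, time in s.
With the tool pointing down it reaches from about 350 to 775 mm from the base axis. Payload 7.3 kg.
Tool frame: the origin (TCP) lies between the finger pads, 19 mm behind the fingertips; this is the grasp point; z points along the fingers, y is the line along which they close (so a half turn about z gives the same grasp; the last joint's range is limited). The gripper opens to 92 mm and grips with 3 to 60 N. Pads are 19 mm wide; open, the fingers measure 130 mm over their backs; the gripper's body (75 mm by 190 mm) begins 47 mm behind the grasp point.
Start: joints at [-1.342, 0.342, 1.524, -0, 1.275, -0.146], TCP at [192.218, -488.564, 245.541] pointing down, gripper open.
Joint ranges: [-2.53, 2.53], [-0.77, 2.02], [0.04, 2.7], [-1, 4.14], [0.28, 2.66], [-3.11, 3.11]. Speed limits (rad/s): [2.57, 2.57, 3.14, 3.14, 3.14, 3.14].

### API

Orientations are given as a rotation vector (axis times angle).
In Python, from workcell import r gives the robot as it stands.
- The arm moves only by the shell command python3 -m pendant [FORCE], which reads ROWS from standard input. ROWS is a JSON list of rows, 1 to 20 of them, each an object with the fields wx, wy, wz (a rotation vector in a scale on which 1.0 is 2 pi rad), tx, ty, tz (the shift in shares of the most that a row can go, 1 being 62.5 mm), aperture (the finger opening in mm); a field left out counts as zero (the opening has to be given); each row shifts and turns the commanded pose from where the row before left it, along the tool's axes as they then stand; what a row does not reach is not made up. A row lasts 1/8 s, in which the tool goes at most 62.5 mm and 0.188 rad, less where a joint would pass 70% of its speed; a pose out of reach is approached as far as the arm can. The fingers move at their own pace and stop on an object; FORCE is the grip in N (left out, the last holds). Time passes only in rows, so rows that do not move let the fingers close. It prints the time, the measured TCP pose, the force, the opening and the grip force at its end. A shift or turn number past 1, either way, is cut back to 1. Input that does not fit is refused with a message, and nothing moves.
- r.get_state(): the state, without advancing time (a new reading comes with each control period).
- r.snapshot(name): name is "scene" or "top" or "wrist"; returns (picture, depth): 480x640x3 uint8, red, green, blue; 480x640 float32, mm along the optical axis (not along the pixel's ray), 0 where there is no reading.
- r.camera_model(name): a dict with "fx", "fy", "cx", "cy" (pixels), "k1" (the pictures are not rectified: a ray, as slopes to the right and down, at radius r is drawn at 1 + k1 r^2 times it, then the intrinsics apply), "world_from_camera" (4x4, takes a point from camera to world coordinates). Camera axes: x right, y up, looking along -z (the intrinsics and any distortion apply to the point x, -y, -z); pixel columns grow to the right and rows downward; lengths in mm; the calibration is good to about 2 mm. A picture is of the moment at which its call begins: read the wrist's pose just before it. camera_model takes no time and is no camera call; for the wrist camera it gives the pose at the moment of the call.
- r.close_job(): hands the job in; it is judged then, once.
The state is a dict: "time_s": time; "joints": joint angles; "dq": joint speeds; "effort": joint torques, N m; "tool_pos": TCP position; "ee_rot": TCP orientation; "ft_force": force on the tool from outside, world axes, zero at the start; "moment": the same for the moment, N m; "width": finger opening in mm; "grasp_force": force on a finger pad.
Only numpy, scipy, OpenCV 4.12 (cv2) and the standard library are available. Lean on these libraries where they do the work, as an engineer would, in place of code of your own. Each camera call takes 0.05 s, during which the arm holds its last target. There are 200 camera calls.

## Working session

There is one attempt and no reset: what is moved stays moved. The work goes in short steps, Python scripts to look and compute and a shell command to move; the robot and the scene stay as the last step left them, time stands still between calls to the robot, and variables do not carry over. Pictures are saved under pics/ and viewed, at most 10 in all, crops included, and the job is handed in when it is done.

```bash
ls; mkdir -p pics; cat > h.py <<'E'
import numpy as np,cv2
from workcell import r
def save(name,cam):
    m=r.camera_model(cam); p,d=r.snapshot(cam)
    np.savez(f'pics/{name}.npz',p=p,d=d,**{k:np.array(v) for k,v in m.items()})
    cv2.imwrite(f'pics/{name}.png',p[:,:,::-1]); return p,d,m
def load(name): 
    z=np.load(f'pics/{name}.npz'); return z['p'],z['d'],z
def pts(d,m):
    v,u=np.indices(d.shape); return px(u,v,d,m)
def px(u,v,d,m):
    K=np.array([[m['fx'],0,m['cx']],[0,m['fy'],m['cy']],[0,0,1.]],float)
    x=(np.asarray(u)-m['cx'])/m['fx']; y=(np.asarray(v)-m['cy'])/m['fy']
    k=float(m['k1']); a,b=x.copy()if hasattr(x,'copy') else x,y
    a,b=x,y
    for _ in range(10):
        s=1+k*(a*a+b*b); a,b=x/s,y/s
    P=np.stack([a*d,-b*d,-np.asarray(d)+0*a,np.ones_like(a*d)],-1)
    return (P@np.array(m['world_from_camera']).T)[...,:3]
E
python3 - <<'E'
from h import *
for c in('scene','top'): save(c+'0',c)
s=r.get_state(); print({k:np.round(v,3) for k,v in s.items()})
for c in('scene','top','wrist'): print(c,np.round(r.camera_model(c)['world_from_camera'],2).tolist())
E
```

```text
pics
{'time_s': np.float64(0.1), 'joints': array([-1.342,  0.343,  1.525, -0.   ,  1.275, -0.146]), 'dq': array([ 0.   , -0.002, -0.003, -0.   ,  0.   , -0.001]), 'effort': array([ 1.0000e-03, -4.3201e+01, -2.4469e+01,  7.2000e-02,  5.3000e-02,
       -0.0000e+00]), 'tool_pos': array([ 192.157, -488.205,  244.919]), 'ee_rot': array([-3.085, -0.585,  0.   ]), 'ft_force': array([-0.479,  0.182, -0.185]), 'moment': array([ 0.009, -0.021,  0.006]), 'grasp_force': np.float64(0.0), 'width': np.float64(91.834)}
scene [[0.48, -0.52, 0.7, 1267.82], [0.88, 0.28, -0.4, -444.1], [0.01, 0.81, 0.59, 758.3], [0.0, 0.0, 0.0, 1.0]]
top [[0.02, 0.99, -0.15, 306.32], [-1.0, 0.02, 0.01, 6.55], [0.01, 0.15, 0.99, 1460.71], [0.0, 0.0, 0.0, 1.0]]
wrist [[0.37, 0.89, 0.28, 267.0], [-0.93, 0.35, 0.11, -459.09], [-0.0, -0.3, 0.95, 383.09], [0.0, 0.0, 0.0, 1.0]]
```

View pics/top0.png

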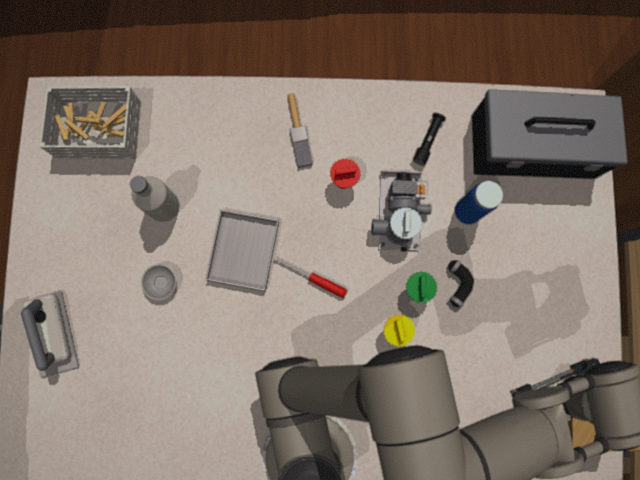

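View pics/scene0.png

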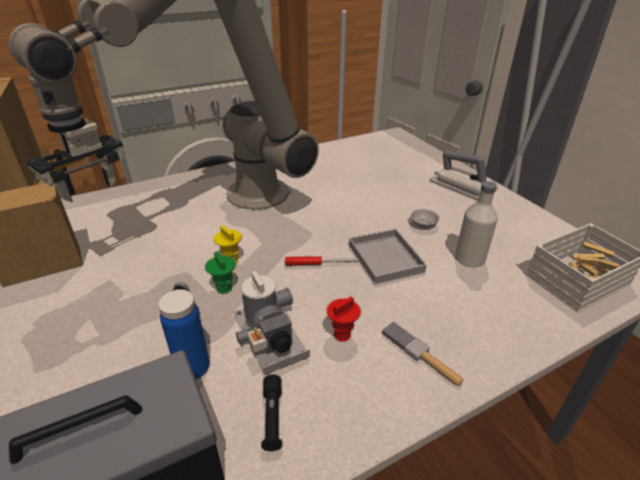

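The filter candidates in the top view are white in the pump at (405,223), green (421,287), red (345,173) and yellow (399,330). The white one in the pump fits, since the coloured ones are look-alikes. The tray is at (244,251), and the screwdriver lies beside it at (310,277). The dish is at (159,283). I'll confirm with a crop and measure.

```bash
python3 - <<'E'
from h import *
p,d,m=load('top0'); P=pts(d,m)
z=P[...,2]
sub=np.zeros(z.shape,bool); sub[195:250,375:435]=1
for lo,hi in((98,116),(122,145)):
    k=sub&(z>lo)&(z<hi); q=P[k]; 
    if len(q)==0: continue
    c,(w,h),a=cv2.minAreaRect(q[:,:2].astype(np.float32)); cc,rr=cv2.minEnclosingCircle(q[:,:2].astype(np.float32))
    print(lo,len(q),q.mean(0).round(1),np.round(c,1),round(w,1),round(h,1),round(a,1),np.round(cc,1),round(rr,1),np.percentile(q[:,2],[5,50,95]).round(1))
sub[:]=0; sub[200:300,200:285]=1
k=sub&(z>18)&(z<40); q=P[k]; print('tray',np.round(cv2.minAreaRect(q[:,:2].astype(np.float32))[0],1),cv2.minAreaRect(q[:,:2].astype(np.float32)),np.median(q[:,2]))
print('table',z[300:320,200:220].mean(), 'floor',z[245:255,240:250].mean())
for n,(u,v) in dict(green=(421,287),red=(345,173),yellow=(399,330),soft=(487,193),hand=(403,190)).items(): print(n,P[v,u].round())
c=cv2.resize(p[170:310,360:500],(600,600),interpolation=2); cv2.imwrite('pics/c1.png',c[:,:,::-1])
E
```

```text
98 627 [ 562.2 -216.6  109.6] [ 562.5 -218.1] 76.2 74.4 74.0 [ 563.2 -217.6] 38.9 [104.8 109.6 114.2]
122 121 [ 563.7 -216.7  132.7] [ 563.4 -217.5] 13.7 51.1 86.6 [ 563.5 -214.7] 25.6 [126.8 133.  137.1]
tray [501.  163.1] ((500.9512023925781, 163.0636444091797), (180.0045928955078, 181.34169006347656), 80.97056579589844) 26.377370355568928
table 6.835966929962504 floor 18.132282679614786
green [ 412. -254.  102.]
red [684. -73.  97.]
yellow [ 312. -202.  105.]
soft [ 620. -390.  189.]
hand [ 649. -216.   80.]
```

View pics/c1.png

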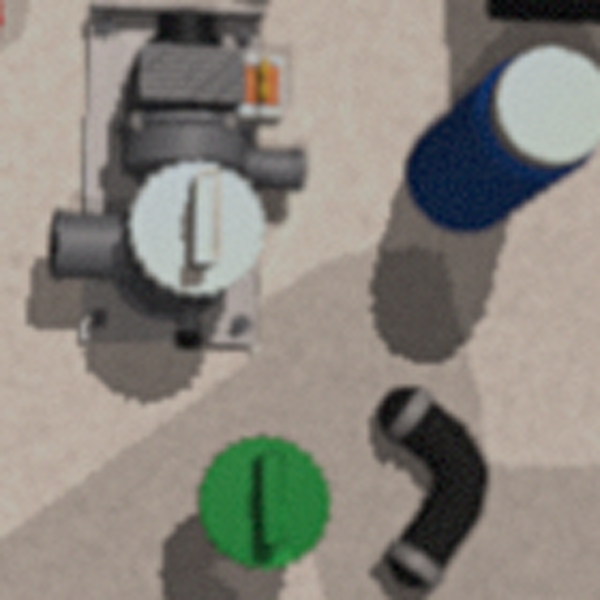

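The crop confirms it: a white flange at (197,228) with an upright white wing, set in the grey pump. The wing runs nearly along world x. I'll move above it and look from close by.

The manual's scale: shifts go in shares of 62.5 mm and turns go in shares of 2 pi rad. Converting my numbers, 44.4 mm is 0.7104, -11.7 mm is -0.1872, 0.145 rad / 6.2832 = 0.0231.

```bash
echo '[{"tx": 0.7104, "ty": -0.1872, "aperture": 92}, {"tx": 0.7104, "ty": -0.1872, "aperture": 92}, {"tx": 0.7104, "ty": -0.1872, "aperture": 92}, {"tx": 0.7104, "ty": -0.1872, "aperture": 92}, {"tx": 0.7104, "ty": -0.1872, "aperture": 92}, {"tx": 0.7104, "ty": -0.1872, "aperture": 92}, {"tx": 0.7104, "ty": -0.1872, "aperture": 92}, {"tx": 0.7104, "ty": -0.1872, "aperture": 92}, {"tx": 0.7104, "ty": -0.1872, "aperture": 92}, {"tx": 0.7104, "ty": -0.1872, "aperture": 92}, {"wz": 0.0231, "aperture": 92}, {"wz": 0.0231, "aperture": 92}, {"wz": 0.0231, "aperture": 92}, {"aperture": 92}, {"aperture": 92}]' | python3 -m pendant 60
python3 - <<'E'
from h import *
p,d,m=save('w1','wrist'); P=pts(d,m); z=P[...,2]; s=r.get_state()
print(s['joints'].round(3),s['tool_pos'].round(1),s['ee_rot'].round(3),s['ft_force'].round(1))
near=np.hypot(P[...,0]-563,P[...,1]+217)<45
for lo,hi in((100,114),(127,140)):
    q=P[near&(z>lo)&(z<hi)].astype(np.float32); print(lo,len(q),cv2.minAreaRect(q[:,:2]),cv2.minEnclosingCircle(q[:,:2]),np.median(q[:,2]))
# tray from top
p,d,m=load('top0');P=pts(d,m)
print(px(np.array([222,279,266,208.]),np.array([210,217,291,283.]),float(np.median(d[245:255,240:250])-10)*np.ones(4),m).round(1))
E
```

```text
time_s: 1.98
tool_pos: [562.4, -217.1, 245.3]
ee_rot: [-3.14, 0.09, 0.001]
ft_force: [0.3, 0.1, 0.4]
width: 91.4
grasp_force: 0.0
[-0.495  0.487  1.296 -0.     1.358  1.133] [ 562.5 -217.1  245.3] [-3.14e+00  9.10e-02  1.00e-03] [ 1.5 -1.   0.1]Traceback (most recent call last):
  File "<stdin>", line 6, in <module>
cv2.error: OpenCV(4.12.0) /io/opencv/modules/imgproc/src/convhull.cpp:143: error: (-215:Assertion failed) total >= 0 && (depth == CV_32F || depth == CV_32S) in function 'convexHull'
```

View pics/w1.png

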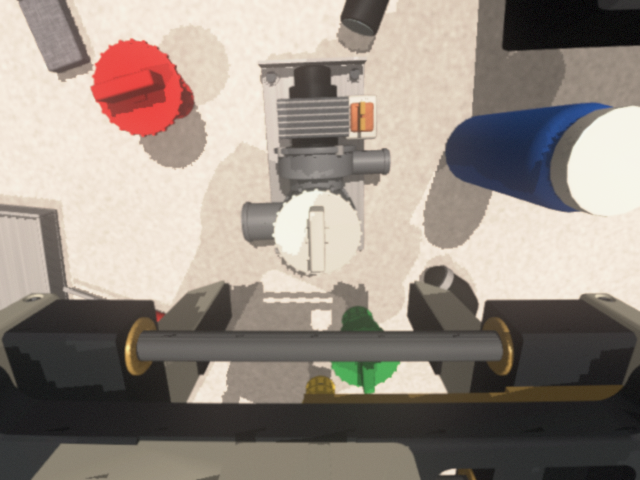

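The wrist view shows the white flange at (317,233) and the wing running vertically at (317,240). The depth mask came back empty, so I'll check it.

```bash
python3 - <<'E'
from h import *
p,d,m=load('w1'); P=pts(d,m)
for u,v in((317,215),(317,240),(317,265),(295,233),(345,233),(250,120)): print(u,v,d[v,u],P[v,u].round(1))
print(m['world_from_camera'].round(3).tolist(),m['fx'],m['k1'],m['cx'],m['cy'])
c=cv2.resize(p[180:290,260:375],(690,600)[:2] and (690,660),interpolation=2)[:600]; cv2.imwrite('pics/c2.png',c[:,:,::-1])
p,d,m=load('top0')
print(px(np.array([222,279,266,208.]),np.array([210,217,291,283.]),float(np.median(d[245:255,240:250])-10)*np.ones(4),m).round(1))
E
```

```text
317 215 255.46628 [ 585.5 -217.2  133.7]
317 240 261.771 [ 565.7 -216.1  133.3]
317 265 267.74182 [ 545.2 -214.8  133.5]
295 233 284.77496 [ 565.6 -197.4  109.6]
345 233 285.76694 [ 562.9 -239.4  108.6]
250 120 364.3474 [ 663.1 -148.6   -3.4]
[[-0.058, 0.953, 0.298, 642.826], [-0.998, -0.055, -0.018, -222.135], [-0.0, -0.299, 0.954, 383.393], [0.0, 0.0, 0.0, 1.0]] 338.9451118908527 -0.024425428953498373 318.9440181093892 241.2351567661946
[[ 6.005e+02  2.297e+02  2.840e+01]
 [ 5.858e+02  8.650e+01  2.710e+01]
 [ 4.027e+02  1.152e+02 -1.400e+00]
 [ 4.192e+02  2.612e+02  1.000e-01]]
```

View pics/c2.png

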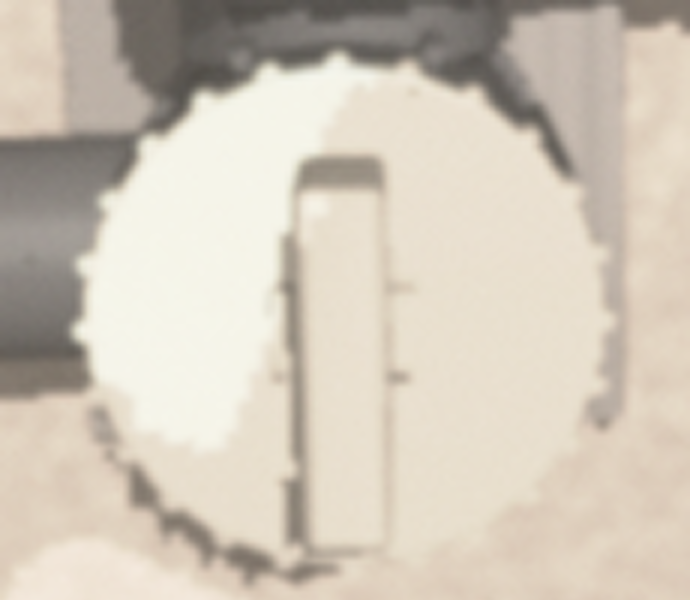

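The wing's top face spans v=211–271 at u=317, so the axis is near (564.3, -216.2). The wing's angle matches the tool. I'll descend next.

In the tool's units: 20 mm is 0.32, 16 mm is 0.256.

```bash
echo '[{"tx": 0.0272, "ty": -0.016, "tz": 0.32, "aperture": 40}, {"tz": 0.32, "aperture": 40}, {"tz": 0.32, "aperture": 40}, {"tz": 0.32, "aperture": 40}, {"tz": 0.256, "aperture": 40}, {"tz": 0.16, "aperture": 40}, {"tz": 0.096, "aperture": 40}, {"aperture": 40}, {"aperture": 40}]' | python3 -m pendant 10
echo '[{"aperture": 0}, {"aperture": 0}, {"aperture": 0}, {"aperture": 0}, {"aperture": 0}, {"aperture": 0}]' | python3 -m pendant 10
python3 -c "
from h import *
s=r.get_state();print(s['moment'],s['joints'].round(3),s['ee_rot'].round(3))"
```

```text
time_s: 3.15
tool_pos: [564.7, -216.4, 134.1]
ee_rot: [3.14, -0.094, 0.002]
ft_force: [0.3, -0.3, -0.2]
width: 39.6
grasp_force: 0.0
time_s: 3.9
tool_pos: [564.5, -216.0, 133.6]
ee_rot: [-3.14, 0.094, -0.001]
ft_force: [1.7, 1.5, 1.2]
width: 12.0
grasp_force: 10.0
[ 0.3854848  -0.17540845 -0.00259553] [-0.492  0.588  1.446  0.     1.107  1.138] [-3.14e+00  9.40e-02 -1.00e-03]
```

In the tool's units: -0.27 mm is -0.0043, -0.1 rad / 6.2832 = -0.0159.

```bash
echo '[{"aperture": 0}, {"aperture": 0}, {"wz": -0.0159, "tz": -0.0043, "aperture": 0}, {"wz": -0.0159, "tz": -0.0043, "aperture": 0}, {"wz": -0.0159, "tz": -0.0043, "aperture": 0}, {"aperture": 0}]' | python3 -m pendant 60
python3 -c "
from h import *
s=r.get_state();print(s['moment'],s['joints'].round(3),s['ee_rot'].round(3))"
```

```text
time_s: 4.65
tool_pos: [564.2, -216.1, 134.4]
ee_rot: [-3.119, -0.375, 0.0]
ft_force: [0.4, 2.9, 3.2]
width: 11.6
grasp_force: 60.0
[ 0.54375986 -0.1089846   0.14057829] [-0.493  0.587  1.446  0.     1.109  0.839] [-3.119 -0.375  0.   ]
```

In the tool's units: -0.41 mm is -0.0066, -0.4 mm is -0.0064, -0.15 rad / 6.2832 = -0.0239.

```bash
echo '[{"wz": -0.0239, "tz": -0.0064, "aperture": 0}, {"wz": -0.0239, "tz": -0.0064, "aperture": 0}, {"wz": -0.0239, "tz": -0.0066, "aperture": 0}, {"wz": -0.0239, "tz": -0.0066, "aperture": 0}, {"wz": -0.0239, "tz": -0.0066, "aperture": 0}, {"wz": -0.0239, "tz": -0.0066, "aperture": 0}, {"aperture": 0}]' | python3 -m pendant
python3 -c "
from h import *
s=r.get_state();print(s['moment'],s['joints'].round(3),s['ee_rot'].round(3))"
```

```text
time_s: 5.52
tool_pos: [564.3, -215.9, 136.8]
ee_rot: [-2.647, -1.691, -0.0]
ft_force: [0.4, 3.9, 1.1]
width: 11.6
grasp_force: 60.0
[ 0.8376483  -0.08153036  0.10469336] [-0.492  0.584  1.443  0.     1.115 -0.059] [-2.647 -1.691 -0.   ]
```

```bash
echo '[{"aperture": 75}, {"aperture": 75}, {"aperture": 75}, {"aperture": 75}, {"aperture": 75}, {"aperture": 75}, {"aperture": 75}]' | python3 -m pendant 
python3 -c "
from h import *
s=r.get_state();print(s['moment'],s['joints'].round(3),s['ee_rot'].round(3))"
```

```text
time_s: 6.4
tool_pos: [564.3, -216.3, 136.8]
ee_rot: [2.645, 1.695, -0.0]
ft_force: [0.2, 0.1, -0.1]
width: 73.9
grasp_force: 0.0
[ 0.02532147 -0.04575617 -0.01846929] [-0.493  0.584  1.443 -0.     1.114 -0.062] [ 2.645  1.695 -0.   ]
```

In the tool's units: 0.1848 rad / 6.2832 = 0.0294.

```bash
echo '[{"wz": 0.0294, "aperture": 75}, {"wz": 0.0294, "aperture": 75}, {"wz": 0.0294, "aperture": 75}, {"wz": 0.0294, "aperture": 75}, {"wz": 0.0294, "aperture": 75}, {"wz": 0.0294, "aperture": 75}, {"wz": 0.0294, "aperture": 75}, {"wz": 0.0294, "aperture": 75}, {"wz": 0.0294, "aperture": 75}, {"wz": 0.0294, "aperture": 75}, {"wz": 0.0294, "aperture": 75}, {"wz": 0.0294, "aperture": 75}, {"wz": 0.0294, "aperture": 75}, {"wz": 0.0294, "aperture": 75}, {"wz": 0.0294, "aperture": 75}, {"wz": 0.0294, "aperture": 75}, {"wz": 0.0294, "aperture": 75}, {"aperture": 75}]' | python3 -m pendant 
echo '[{"aperture": 0}, {"aperture": 0}, {"aperture": 0}, {"aperture": 0}, {"aperture": 0}, {"aperture": 0}, {"aperture": 0}, {"aperture": 0}]' | python3 -m pendant 10
echo '[{"aperture": 0}, {"aperture": 0}]' | python3 -m pendant 60
python3 -c "
from h import *
s=r.get_state();print(s['moment'],s['joints'].round(3),s['ee_rot'].round(3))"
```

```text
time_s: 8.65
tool_pos: [564.4, -216.2, 136.8]
ee_rot: [-1.697, 2.644, -0.0]
ft_force: [-0.1, 0.3, 0.6]
width: 75.1
grasp_force: 0.0
time_s: 9.65
tool_pos: [564.2, -216.1, 136.7]
ee_rot: [1.695, -2.645, -0.001]
ft_force: [-1.6, 0.7, 0.1]
width: 12.1
grasp_force: 10.0
time_s: 9.9
tool_pos: [564.2, -216.1, 136.8]
ee_rot: [1.695, -2.645, -0.0]
ft_force: [-1.2, 0.4, 1.5]
width: 11.6
grasp_force: 60.0
[ 0.3361591   0.18762975 -0.00912629] [-0.493  0.584  1.443 -0.     1.115  3.08 ] [ 1.695 -2.645 -0.   ]
```

In the tool's units: -0.5 mm is -0.008, -0.1848 rad / 6.2832 = -0.0294.

```bash
echo '[{"wz": -0.0294, "tz": -0.008, "aperture": 0}, {"wz": -0.0294, "tz": -0.008, "aperture": 0}, {"wz": -0.0294, "tz": -0.008, "aperture": 0}, {"wz": -0.0294, "tz": -0.008, "aperture": 0}, {"wz": -0.0294, "tz": -0.008, "aperture": 0}, {"wz": -0.0294, "tz": -0.008, "aperture": 0}, {"wz": -0.0294, "tz": -0.008, "aperture": 0}, {"wz": -0.0294, "tz": -0.008, "aperture": 0}, {"aperture": 0}]' | python3 -m pendant 60
echo '[{"wz": -0.0294, "tz": -0.008, "aperture": 0}, {"wz": -0.0294, "tz": -0.008, "aperture": 0}, {"wz": -0.0294, "tz": -0.008, "aperture": 0}, {"wz": -0.0294, "tz": -0.008, "aperture": 0}, {"wz": -0.0294, "tz": -0.008, "aperture": 0}, {"wz": -0.0294, "tz": -0.008, "aperture": 0}, {"wz": -0.0294, "tz": -0.008, "aperture": 0}, {"wz": -0.0294, "tz": -0.008, "aperture": 0}, {"wz": -0.0294, "tz": -0.008, "aperture": 0}, {"aperture": 0}]' | python3 -m pendant
python3 -c "
from h import *
s=r.get_state();print(s['moment'],s['joints'].round(3),s['ee_rot'].round(3))"
```

```text
time_s: 11.02
tool_pos: [564.3, -216.0, 140.8]
ee_rot: [-3.034, 0.815, 0.0]
ft_force: [-0.6, 1.1, 0.9]
width: 11.8
grasp_force: 60.0
time_s: 12.28
tool_pos: [564.4, -216.0, 145.2]
ee_rot: [-2.649, -1.688, -0.0]
ft_force: [-0.4, 1.3, 1.3]
width: 11.5
grasp_force: 60.0
[0.37504049 0.0171559  0.08503977] [-0.493  0.575  1.433  0.     1.133 -0.057] [-2.649 -1.688 -0.   ]
```

In the tool's units: 0.1848 rad / 6.2832 = 0.0294.

```bash
echo '[{"aperture": 75}, {"aperture": 75}, {"aperture": 75}, {"aperture": 75}, {"aperture": 75}, {"aperture": 75}, {"aperture": 75}]' | python3 -m pendant 
echo '[{"wz": 0.0294, "aperture": 75}, {"wz": 0.0294, "aperture": 75}, {"wz": 0.0294, "aperture": 75}, {"wz": 0.0294, "aperture": 75}, {"wz": 0.0294, "aperture": 75}, {"wz": 0.0294, "aperture": 75}, {"wz": 0.0294, "aperture": 75}, {"wz": 0.0294, "aperture": 75}, {"wz": 0.0294, "aperture": 75}, {"wz": 0.0294, "aperture": 75}, {"wz": 0.0294, "aperture": 75}, {"wz": 0.0294, "aperture": 75}, {"wz": 0.0294, "aperture": 75}, {"wz": 0.0294, "aperture": 75}, {"wz": 0.0294, "aperture": 75}, {"wz": 0.0294, "aperture": 75}, {"wz": 0.0294, "aperture": 75}, {"aperture": 75}]' | python3 -m pendant 
echo '[{"aperture": 0}, {"aperture": 0}, {"aperture": 0}, {"aperture": 0}, {"aperture": 0}, {"aperture": 0}, {"aperture": 0}, {"aperture": 0}]' | python3 -m pendant 10
echo '[{"aperture": 0}, {"aperture": 0}]' | python3 -m pendant 60
python3 -c "
from h import *
s=r.get_state();print(s['moment'],s['joints'].round(3),s['ee_rot'].round(3))"
```

```text
time_s: 13.15
tool_pos: [564.3, -216.2, 145.3]
ee_rot: [2.645, 1.695, -0.0]
ft_force: [-0.4, -0.7, 0.0]
width: 73.8
grasp_force: 0.0
time_s: 15.4
tool_pos: [564.3, -216.3, 145.3]
ee_rot: [-1.697, 2.644, -0.0]
ft_force: [-0.1, 0.1, 0.4]
width: 75.1
grasp_force: 0.0
time_s: 16.4
tool_pos: [564.2, -216.2, 145.3]
ee_rot: [1.695, -2.645, -0.0]
ft_force: [-0.4, -0.4, 0.2]
width: 12.0
grasp_force: 10.0
time_s: 16.65
tool_pos: [564.3, -216.2, 145.3]
ee_rot: [1.695, -2.645, -0.0]
ft_force: [-0.8, 0.5, 0.0]
width: 11.5
grasp_force: 60.0
[0.25140032 0.047349   0.02430421] [-0.493  0.575  1.433 -0.     1.133  3.08 ] [ 1.695 -2.645 -0.   ]
```

In the tool's units: -0.5 mm is -0.008, -0.1848 rad / 6.2832 = -0.0294.

```bash
echo '[{"wz": -0.0294, "tz": -0.008, "aperture": 0}, {"wz": -0.0294, "tz": -0.008, "aperture": 0}, {"wz": -0.0294, "tz": -0.008, "aperture": 0}, {"wz": -0.0294, "tz": -0.008, "aperture": 0}, {"wz": -0.0294, "tz": -0.008, "aperture": 0}, {"wz": -0.0294, "tz": -0.008, "aperture": 0}, {"wz": -0.0294, "tz": -0.008, "aperture": 0}, {"wz": -0.0294, "tz": -0.008, "aperture": 0}, {"wz": -0.0294, "tz": -0.008, "aperture": 0}, {"wz": -0.0294, "tz": -0.008, "aperture": 0}, {"aperture": 0}]' | python3 -m pendant 60
echo '[{"wz": -0.0294, "tz": -0.008, "aperture": 0}, {"wz": -0.0294, "tz": -0.008, "aperture": 0}, {"wz": -0.0294, "tz": -0.008, "aperture": 0}, {"wz": -0.0294, "tz": -0.008, "aperture": 0}, {"wz": -0.0294, "tz": -0.008, "aperture": 0}, {"wz": -0.0294, "tz": -0.008, "aperture": 0}, {"aperture": 0}]' | python3 -m pendant
python3 -c "
from h import *
s=r.get_state();print(s['moment'],s['joints'].round(3),s['ee_rot'].round(3))"
```

```text
time_s: 18.02
tool_pos: [564.3, -216.2, 150.3]
ee_rot: [-3.132, 0.244, -0.0]
ft_force: [-0.3, 0.4, 0.3]
width: 11.6
grasp_force: 60.0
time_s: 18.9
tool_pos: [564.4, -216.0, 153.3]
ee_rot: [-2.794, -1.437, -0.0]
ft_force: [-0.5, 2.1, -0.7]
width: 11.1
grasp_force: 60.0
[0.3464021  0.02283711 0.08227634] [-0.492  0.567  1.424  0.     1.15   0.128] [-2.794 -1.437 -0.   ]
```

In the tool's units: -0.5 mm is -0.008, -0.1848 rad / 6.2832 = -0.0294.

```bash
for i in 1 ; do echo '[{"wz": -0.0294, "tz": -0.008, "aperture": 0}, {"wz": -0.0294, "tz": -0.008, "aperture": 0}, {"wz": -0.0294, "tz": -0.008, "aperture": 0}, {"wz": -0.0294, "tz": -0.008, "aperture": 0}, {"wz": -0.0294, "tz": -0.008, "aperture": 0}, {"wz": -0.0294, "tz": -0.008, "aperture": 0}, {"aperture": 0}]' | python3 -m pendant; done
python3 -c "
from h import *
s=r.get_state();print(s['moment'],s['joints'].round(3),s['ee_rot'].round(3))"
```

```text
time_s: 19.77
tool_pos: [564.2, -216.0, 156.2]
ee_rot: [-1.621, -2.691, -0.0]
ft_force: [-0.9, 2.4, 0.9]
width: 11.8
grasp_force: 60.0
[0.47241849 0.04126679 0.04288032] [-0.493  0.564  1.421  0.     1.157 -0.979] [-1.621 -2.691 -0.   ]
```

In the tool's units: -0.49 mm is -0.0078, -0.18 rad / 6.2832 = -0.0286.

```bash
echo '[{"wz": -0.0286, "tz": -0.0078, "aperture": 0}, {"wz": -0.0286, "tz": -0.0078, "aperture": 0}, {"wz": -0.0286, "tz": -0.0078, "aperture": 0}]' | python3 -m pendant; python3 -c "
from h import *
s=r.get_state();print(s['moment'],s['joints'].round(3),s['effort'].round(3))"
echo '[{"wz": -0.0286, "tz": -0.0078, "aperture": 0}, {"wz": -0.0286, "tz": -0.0078, "aperture": 0}, {"wz": -0.0286, "tz": -0.0078, "aperture": 0}]' | python3 -m pendant; python3 -c "
from h import *
s=r.get_state();print(s['moment'],s['joints'].round(3),s['effort'].round(3))"
echo '[{"wz": -0.0286, "tz": -0.0078, "aperture": 0}, {"wz": -0.0286, "tz": -0.0078, "aperture": 0}, {"wz": -0.0286, "tz": -0.0078, "aperture": 0}]' | python3 -m pendant; python3 -c "
from h import *
s=r.get_state();print(s['moment'],s['joints'].round(3),s['effort'].round(3))"

```

```text
time_s: 20.15
tool_pos: [564.0, -216.1, 157.7]
ee_rot: [-0.839, -3.027, -0.0]
ft_force: [-2.0, 1.4, 0.6]
width: 11.4
grasp_force: 60.0
[ 0.40217763  0.25995508 -0.06465987] [-0.493  0.562  1.419 -0.     1.161 -1.523] [ -0.436 -52.21  -23.856  -0.221  -0.754   1.851]
time_s: 20.52
tool_pos: [564.0, -216.2, 159.2]
ee_rot: [-0.001, -3.141, -0.0]
ft_force: [-1.6, 1.8, 1.3]
width: 11.5
grasp_force: 60.0
[ 0.3968877   0.2471843  -0.03433595] [-0.493  0.561  1.417 -0.     1.164 -2.063] [ -0.309 -52.146 -23.826  -0.186  -0.732   1.855]
time_s: 20.9
tool_pos: [564.2, -216.3, 160.9]
ee_rot: [0.837, -3.028, 0.0]
ft_force: [-2.4, 1.5, 3.2]
width: 11.5
grasp_force: 60.0
[ 0.41557955  0.3357618  -0.00917059] [-0.493  0.559  1.415 -0.     1.167 -2.603] [ -0.247 -51.273 -23.55   -0.151  -0.858   1.87 ]
```

In the tool's units: -0.4 mm is -0.0064, -0.33 mm is -0.0053, -0.15 rad / 6.2832 = -0.0239.

```bash
echo '[{"wz": -0.0239, "tz": -0.0064, "aperture": 0}, {"wz": -0.0239, "tz": -0.0064, "aperture": 0}, {"wz": -0.0191, "tz": -0.0053, "aperture": 0}, {"aperture": 0}]' | python3 -m pendant; python3 -c "
from h import *
s=r.get_state();print(s['moment'],s['joints'].round(3),s['effort'].round(3))"
echo '[{"tz": -0.0064, "aperture": 0}, {"aperture": 0}]' | python3 -m pendant
echo '[{"tz": -0.0064, "aperture": 0}, {"aperture": 0}]' | python3 -m pendant

```

```text
time_s: 21.4
tool_pos: [564.4, -216.3, 162.1]
ee_rot: [-1.444, 2.79, -0.0]
ft_force: [-1.7, 1.6, 3.1]
width: 11.6
grasp_force: 60.0
[0.52266246 0.32057082 0.03915712] [-0.493  0.558  1.414 -0.     1.17  -3.018] [ -0.703 -50.944 -23.341  -0.313  -0.817  -0.608]
time_s: 21.65
tool_pos: [564.3, -216.3, 162.3]
ee_rot: [-1.45, 2.787, -0.0]
ft_force: [-2.4, 1.9, 1.8]
width: 11.9
grasp_force: 60.0
time_s: 21.9
tool_pos: [564.3, -216.3, 162.6]
ee_rot: [1.453, -2.785, 0.0]
ft_force: [-1.6, 1.0, 1.8]
width: 11.4
grasp_force: 60.0
```

In the tool's units: -0.4 mm is -0.0064.

```bash
echo '[{"tz": -0.0064, "aperture": 0}, {"tz": -0.0064, "aperture": 0}, {"aperture": 0}]' | python3 -m pendant
echo '[{"tz": -0.0064, "aperture": 0}, {"tz": -0.0064, "aperture": 0}, {"aperture": 0}]' | python3 -m pendant

```

```text
time_s: 22.28
tool_pos: [564.3, -216.3, 163.5]
ee_rot: [1.454, -2.785, 0.0]
ft_force: [-1.7, 1.4, 1.0]
width: 11.3
grasp_force: 60.0
time_s: 22.65
tool_pos: [564.3, -216.3, 164.3]
ee_rot: [-1.454, 2.785, -0.0]
ft_force: [-1.1, 1.6, 2.3]
width: 11.6
grasp_force: 60.0
```

Free: there's no pull on the thread. I'll draw it straight out and refine the tray pose.

In the tool's units: -9 mm is -0.144, -8 mm is -0.128.

```bash
echo '[{"tz": -0.016, "aperture": 0}, {"tz": -0.032, "aperture": 0}, {"tz": -0.048, "aperture": 0}, {"tz": -0.064, "aperture": 0}, {"tz": -0.08, "aperture": 0}, {"tz": -0.096, "aperture": 0}, {"tz": -0.112, "aperture": 0}, {"tz": -0.128, "aperture": 0}, {"tz": -0.144, "aperture": 0}, {"tz": -0.144, "aperture": 0}, {"tz": -0.144, "aperture": 0}, {"tz": -0.144, "aperture": 0}, {"tz": -0.048, "aperture": 0}, {"aperture": 0}, {"aperture": 0}]' | python3 -m pendant
python3 - <<'E'
from h import *
s=r.get_state(); print(s['joints'].round(3),s['ft_force'].round(1))
p,d,m=save('top1','top')
P=pts(d,m); z=P[...,2]; print('table z',np.median(z[305:320,190:215]),np.median(z[300:310,250:260]))
c=np.array(m['world_from_camera'])[:3,3]
def on(u,v,h):
    q=px(np.asarray(u,float),np.asarray(v,float),np.full(len(u),1000.),m); return c+(q-c)*((h-c[2])/(q[:,2]-c[2]))[:,None]
print(on([222,279,266,208],[210,217,291,283],28).round(1), on([222,279,266,208],[210,217,291,283],28).mean(0))
cv2.imwrite('pics/c3.png',cv2.resize(p[195:305,190:300],(600,600),interpolation=2)[:,:,::-1])
E
```

```text
time_s: 24.52
tool_pos: [564.1, -216.1, 238.8]
ee_rot: [1.454, -2.785, -0.001]
ft_force: [-0.4, 0.2, -0.6]
width: 11.6
grasp_force: 60.0
[-0.493  0.494  1.303 -0.     1.345 -3.026] [-0.4  0.2 -0.6]
table z -0.9892722512679484 720.9339826816737
[[600.6 229.7  28. ]
 [585.7  86.5  28. ]
 [400.8 113.   28. ]
 [417.1 256.4  28. ]] [501.01765617 171.38624762  28.        ]
```

View pics/c3.png

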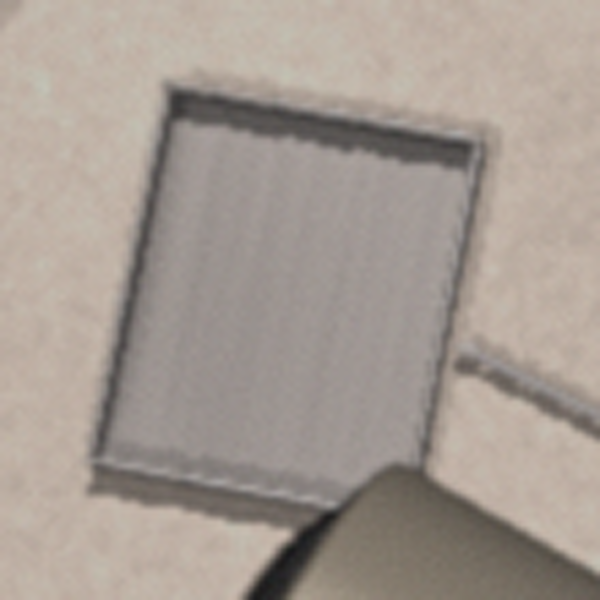

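Tray rim corners in the crop are (170,88), (480,140) and (95,462), which puts the centre near world (501,173). I'll carry the filter over.

In the tool's units: -24 mm is -0.384, -23.5 mm is -0.376.

```bash
echo '[{"tx": -0.096, "ty": 0.096, "aperture": 0}, {"tx": -0.224, "ty": 0.224, "aperture": 0}, {"tx": -0.376, "ty": 0.36, "aperture": 0}, {"tx": -0.384, "ty": 0.368, "aperture": 0}, {"tx": -0.384, "ty": 0.368, "aperture": 0}, {"tx": -0.384, "ty": 0.368, "aperture": 0}, {"tx": -0.384, "ty": 0.368, "aperture": 0}, {"tx": -0.384, "ty": 0.368, "aperture": 0}, {"tx": -0.384, "ty": 0.368, "aperture": 0}, {"tx": -0.384, "ty": 0.368, "aperture": 0}, {"tx": -0.384, "ty": 0.368, "aperture": 0}, {"tx": -0.376, "ty": 0.36, "aperture": 0}, {"tx": -0.224, "ty": 0.224, "aperture": 0}, {"tx": -0.16, "ty": 0.16, "aperture": 0}, {"aperture": 0}, {"aperture": 0}]' | python3 -m pendant
python3 - <<'E'
from h import *
s=r.get_state(); print(s['joints'].round(3),s['ft_force'].round(1))
save('w2','wrist'); save('sc2','scene')
E
```

```text
time_s: 26.58
tool_pos: [502.1, 171.6, 239.2]
ee_rot: [1.453, -2.785, 0.001]
ft_force: [0.3, -0.4, -0.3]
width: 11.3
grasp_force: 60.0
[ 0.185  0.357  1.519 -0.     1.265 -2.348] [ 0.3 -0.4 -0.3]
```

View pics/w2.png

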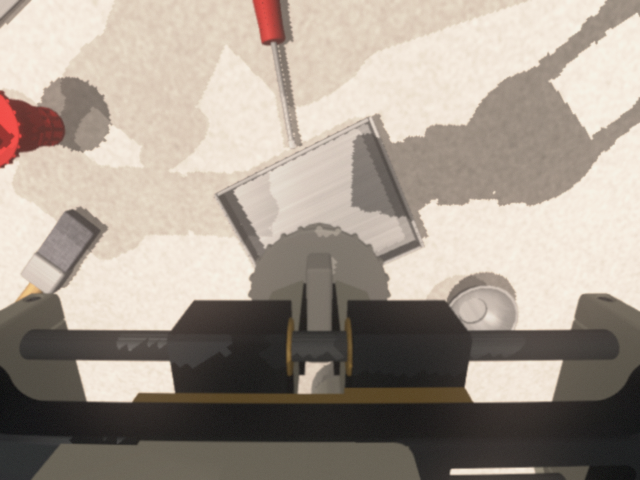

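View pics/sc2.png

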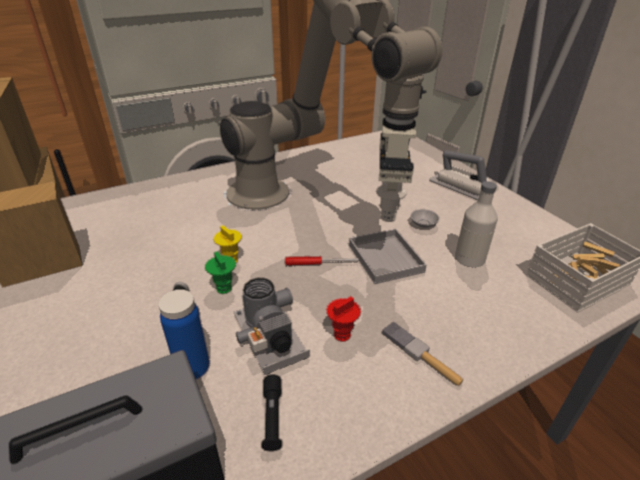

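The wrist view shows the filter held upright, with tray corners at (220,193), (372,118) and (421,243). The left–right pair is a diagonal, so its midpoint cross-checks the tray centre.

```bash
python3 - <<'E'
from h import *
for n,U,V in(('w2',[220,372,421],[193,118,243]),('top1',[221.2,278,207.4],[211.1,220.7,279.7])):
    p,d,m=load(n); c=m['world_from_camera'][:3,3]
    q=px(np.array(U,float),np.array(V,float),np.full(3,1000.),m); q=c+(q-c)*((28-c[2])/(q[:,2]-c[2]))[:,None]
    print(n,q.round(1).tolist(),[np.linalg.norm(q[i]-q[j]).round(1) for i,j in((0,1),(1,2),(0,2))])
E
```

```text
w2 [[571.8, 92.8, 28.0], [403.4, 120.9, 28.0], [428.1, 259.4, 28.0]] [np.float64(170.7), np.float64(140.6), np.float64(220.0)]
top1 [[597.7, 231.6, 28.0], [576.2, 88.7, 28.0], [425.2, 258.2, 28.0]] [np.float64(144.6), np.float64(227.1), np.float64(174.6)]
```

Both views agree on about (500,175), so the filter is well placed at (502,172). I'll lower it.

In the tool's units: 16 mm is 0.256, 12 mm is 0.192.

```bash
echo '[{"tz": 0.08, "aperture": 0}, {"tz": 0.192, "aperture": 0}, {"tz": 0.256, "aperture": 0}, {"tz": 0.256, "aperture": 0}, {"tz": 0.256, "aperture": 0}, {"tz": 0.256, "aperture": 0}, {"tz": 0.256, "aperture": 0}, {"tz": 0.192, "aperture": 0}, {"tz": 0.128, "aperture": 0}, {"tz": 0.08, "aperture": 0}, {"tz": 0.048, "aperture": 0}, {"aperture": 0}, {"aperture": 0}]' | python3 -m pendant
echo '[{"tz": 0.0112, "aperture": 0}, {"tz": 0.0112, "aperture": 0}, {"tz": 0.0112, "aperture": 0}, {"aperture": 0}]' | python3 -m pendant
echo '[{"tz": 0.0064, "aperture": 0}, {"tz": 0.0064, "aperture": 0}, {"aperture": 0}]' | python3 -m pendant
echo '[{"tz": 0.0064, "aperture": 0}, {"tz": 0.0064, "aperture": 0}, {"aperture": 0}]' | python3 -m pendant
```

```text
time_s: 28.3
tool_pos: [502.3, 172.1, 114.5]
ee_rot: [-1.453, 2.784, -0.0]
ft_force: [0.5, -0.6, -0.8]
width: 11.2
grasp_force: 60.0
time_s: 28.8
tool_pos: [502.1, 172.0, 112.0]
ee_rot: [1.454, -2.785, 0.0]
ft_force: [-0.5, 0.6, -0.9]
width: 11.6
grasp_force: 60.0
time_s: 29.18
tool_pos: [502.1, 172.0, 111.2]
ee_rot: [1.454, -2.785, 0.0]
ft_force: [0.7, 0.5, -0.3]
width: 11.3
grasp_force: 60.0
time_s: 29.55
tool_pos: [502.1, 172.0, 110.5]
ee_rot: [1.454, -2.785, 0.0]
ft_force: [0.8, -0.1, -0.6]
width: 11.6
grasp_force: 60.0
```

In the tool's units: 0.4 mm is 0.0064.

```bash
echo '[{"tz": 0.0064, "aperture": 0}, {"tz": 0.0064, "aperture": 0}, {"aperture": 0}]' | python3 -m pendant
echo '[{"tz": 0.0064, "aperture": 0}, {"aperture": 0}]' | python3 -m pendant
echo '[{"tz": 0.0064, "aperture": 0}, {"aperture": 0}]' | python3 -m pendant
```

```text
time_s: 29.92
tool_pos: [502.1, 172.0, 109.6]
ee_rot: [1.454, -2.785, 0.0]
ft_force: [-0.9, 0.3, -0.6]
width: 11.6
grasp_force: 60.0
time_s: 30.18
tool_pos: [502.1, 172.0, 109.3]
ee_rot: [1.454, -2.785, 0.0]
ft_force: [0.4, -0.7, -1.0]
width: 11.5
grasp_force: 60.0
time_s: 30.42
tool_pos: [502.1, 172.0, 108.9]
ee_rot: [1.454, -2.785, 0.0]
ft_force: [0.1, 0.1, -1.2]
width: 12.0
grasp_force: 60.0
```

In the tool's units: 0.4 mm is 0.0064.

```bash
echo '[{"tz": 0.0064, "aperture": 0}, {"aperture": 0}]' | python3 -m pendant
echo '[{"tz": 0.0048, "aperture": 0}, {"aperture": 0}]' | python3 -m pendant
echo '[{"tz": 0.0048, "aperture": 0}, {"aperture": 0}]' | python3 -m pendant
```

```text
time_s: 30.68
tool_pos: [502.1, 172.0, 108.4]
ee_rot: [1.454, -2.785, 0.0]
ft_force: [0.0, -0.4, -1.1]
width: 11.7
grasp_force: 60.0
time_s: 30.92
tool_pos: [502.1, 172.0, 108.2]
ee_rot: [1.454, -2.785, 0.0]
ft_force: [0.3, -0.1, -0.3]
width: 11.2
grasp_force: 60.0
time_s: 31.18
tool_pos: [502.2, 172.0, 108.1]
ee_rot: [-1.454, 2.785, -0.0]
ft_force: [-1.1, 0.1, 1.3]
width: 11.5
grasp_force: 60.0
```

Contact is starting: fz has turned positive and z has stopped following. A bit more to confirm.

In the tool's units: 0.3 mm is 0.0048.

```bash
echo '[{"tz": 0.0048, "aperture": 0}, {"aperture": 0}]' | python3 -m pendant
echo '[{"tz": 0.0032, "aperture": 0}, {"aperture": 0}]' | python3 -m pendant
```

```text
time_s: 31.42
tool_pos: [502.3, 172.0, 108.0]
ee_rot: [-1.454, 2.785, -0.0]
ft_force: [-1.7, 0.0, 4.9]
width: 11.4
grasp_force: 60.0
time_s: 31.68
tool_pos: [502.3, 172.1, 108.0]
ee_rot: [-1.454, 2.784, -0.0]
ft_force: [-2.0, 0.0, 6.7]
width: 11.3
grasp_force: 60.0
```

It's standing on the floor. I'll ease the grip, open a little, then lift away.

In the tool's units: -25 mm is -0.4, -20 mm is -0.32.

```bash
echo '[{"aperture": 0}, {"aperture": 0}]' | python3 -m pendant 5
echo '[{"aperture": 30}, {"aperture": 30}, {"aperture": 60}, {"aperture": 60}, {"aperture": 60}, {"aperture": 60}]' | python3 -m pendant
echo '[{"tz": -0.08, "aperture": 60}, {"tz": -0.16, "aperture": 60}, {"tz": -0.32, "aperture": 60}, {"tz": -0.32, "aperture": 60}, {"tz": -0.4, "aperture": 60}, {"tz": -0.4, "aperture": 60}, {"tz": -0.24, "aperture": 60}, {"aperture": 60}, {"aperture": 60}]' | python3 -m pendant
python3 - <<'E'
from h import *
p,d,m=save('sc3','scene'); p,d,m=save('w3','wrist'); cv2.imwrite('pics/c5.png',cv2.resize(load('sc3')[0][170:300,300:480],(720,520),interpolation=2)[:,:,::-1])
E
```

```text
time_s: 31.92
tool_pos: [502.4, 172.1, 108.0]
ee_rot: [-1.453, 2.784, -0.001]
ft_force: [-0.9, -0.7, 6.2]
width: 11.7
grasp_force: 5.0
time_s: 32.67
tool_pos: [502.1, 172.0, 107.3]
ee_rot: [1.454, -2.785, 0.0]
ft_force: [-0.1, 0.3, -0.4]
width: 59.2
grasp_force: 0.0
time_s: 33.8
tool_pos: [501.7, 171.9, 226.5]
ee_rot: [1.453, -2.784, -0.001]
ft_force: [-0.7, 0.1, 0.1]
width: 59.8
grasp_force: 0.0
```

View pics/c5.png

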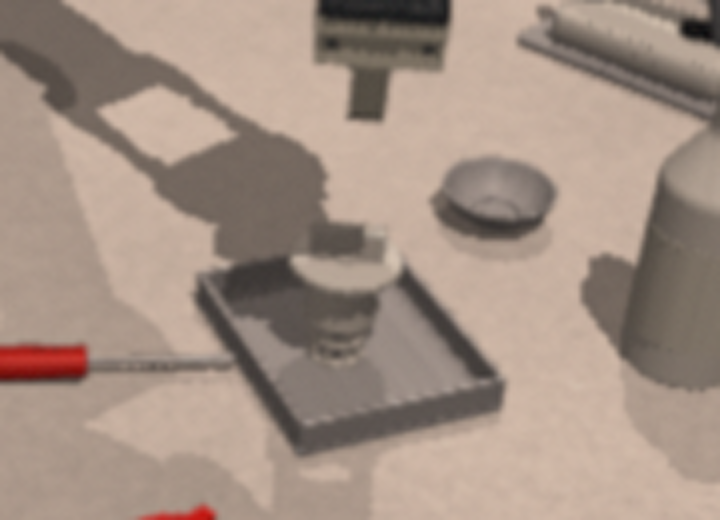

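The crop shows the filter standing upright in the tray, foot at (338,352), with the gripper clear above it. I'll hand in.

```bash
python3 -c "
from workcell import r
print(r.close_job())"
```

```text
the job is handed in; nothing more can be done
None
```

The filter is unscrewed, drawn out and standing upright on its foot near the middle of the drip tray, released with the arm clear above it; I handed the job in at about 34 s of the 72 s allowed, and no verdict was returned.

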